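Lock the rivet press's hold-down clamps through the guard windows

TASK

The steel plate lies ready in the nest of the bench rivet press: with the fingers, reach down through each of the two windows in the grey guard and press the black clamp handle beneath it down until it locks shut, so that both clamps hold the plate, in either order. Work the clamps by their handles only, not by their arms, do not touch the guard or its window edges, do not lift the plate or push it out of its nest, and leave the other things on the bench alone. Finish with the hand withdrawn from the guard.

Things in the scene. Friction and masses are not known exactly. Their poses are not given: they have to be found in the camera images.
- press: Blue C-frame pneumatic bench rivet press, fixed to the bench. Origin on the bench top, x points away from the operator's (robot's) side, y left, z up. Aluminium bed 340 x 320 x 15 mm (x -140 to 200 mm). Head with ram over the nest: x 53 to 200 mm, y within 33 mm, up to 299 mm high. Two steel toggle clamps side by side at y +70 and -70 mm, handles to -x, arms to +x.
- guard: Fixed grey sheet-steel guard hood over the clamp handles, same origin and axes as press: 300 mm wide (y), x from -130 to 20 mm, roof 3 mm thick rising from 94 mm above the bench at the operator's side to 114 mm at the back, front and side walls down to the bed, back open. Two windows in the roof, one over each handle. Not to be touched.
- left_window (a point): Centre of the left (+y) window in the guard's roof, in mid-sheet, 104 mm above the bench; x -0.047, y +0.07 in the frame of press. Clear opening 90 mm along x, 80 mm along y of press, inside a round black rubber edging 6 mm thick. The handle's pressing point, when shut, lies 38 mm below this centre and 2 mm towards the robot's side (-x).
- right_window (a point): Centre of the right (-y) window in the guard's roof, in mid-sheet, 104 mm above the bench; x -0.047, y -0.07 in the frame of press. Clear opening 90 mm along x, 80 mm along y of press, inside a round black rubber edging 6 mm thick. The handle's pressing point, when shut, lies 38 mm below this centre and 2 mm towards the robot's side (-x).
- left_clamp (a joint): Handle of the left (+y) toggle clamp, rad: 0 = fully open (handle 0.55 above level), grows as it is pressed down, 0.45 = hard stop, shut (0.10 above level). Starts at 0 to 0.12 and stays where it is left; the foot meets the plate at about 0.38, above 0.40 it is locked. Pressing takes 5 to 12 N. The hinge is level, along the press's y axis, 50 mm above the bench.
- right_clamp (a joint): Handle of the right (-y) toggle clamp, rad: 0 = fully open (handle 0.55 above level), grows as it is pressed down, 0.45 = hard stop, shut (0.10 above level). Starts at 0 to 0.12 and stays where it is left; the foot meets the plate at about 0.38, above 0.40 it is locked. Pressing takes 5 to 12 N. The hinge is level, along the press's y axis, 50 mm above the bench.
- left_grip (a point): Pressing point of the left (+y) clamp's handle: top of the black rubber grip (round bar 18 mm thick, 60 mm long), 70 mm from the hinge, 18 mm short of the free end. The handle points to the robot's side (-x of press) and up. In the frame of press the point moves from x -0.035, z 0.094 (open) to x -0.049, z 0.066 (shut), always at y +0.07.
- right_grip (a point): Pressing point of the right (-y) clamp's handle: top of the black rubber grip (round bar 18 mm thick, 60 mm long), 70 mm from the hinge, 18 mm short of the free end. The handle points to the robot's side (-x of press) and up. In the frame of press the point moves from x -0.035, z 0.094 (open) to x -0.049, z 0.066 (shut), always at y -0.07.
- left_arm: Flat steel arm of the left clamp, 74 x 14 x 9 mm, behind the guard; origin on its hinge, x along the arm to the foot at its end. It moves with the handle and is not to be pressed itself.
- right_arm: Arm of the right clamp, as the left one.
- left_foot: Rubber foot (16 mm across, 10 mm thick) under the end of the left clamp's arm; origin at the centre of its lower face. It comes down on the plate when the clamp shuts and bears on it with 2 to 5 N through a spring.
- right_foot: Rubber foot of the right clamp, as the left one.
- plate: Dark steel joining plate, 44 x 200 x 6 mm, 0.4 kg, lying loose in the nest behind the guard, between locating pins with 2 mm of play; its long side along the press's y. Origin at the centre of its underside, 40 mm above the bench, at x = 0.085 in the frame of press.
- parts_bin: Red open plastic bin with rivets, 140 x 110 x 70 mm; origin under its centre. A bystander.
- driver: Red and black cordless driver lying on its side, about 155 x 165 x 57 mm; origin on the bench under it. A bystander.
- tape_roll: Cardboard-coloured roll of packing tape, 104 mm across, 48 mm high; origin under its centre. A bystander.
- oil_bottle: White plastic bottle, 60 mm across, 150 mm high; origin under its centre. A bystander.
There are look-alikes about, which are no part of the job. Of the things shaped like the plate, the steel one is meant.

How it is judged:
By the outcome, as a careful person would: the job done as asked, in the order asked, and still so for the second after the job is handed in, with the robot touching nothing.
It also fails if it takes over 42 s, if anything falls off the work surface, if the arm or the gripper's body presses on something with over 40 N, if the wrist force passes 120 N, or if a joint passes its speed limit or range.

ROBOT

A 6-joint arm with a two-finger parallel gripper is mounted at the origin on the work surface. World frame = base frame: x ahead of the robot, y to its left, z up, the work surface at z = 0. Lengths are in m, angles in rad, forces in N, time in s.
With the tool pointing down it reaches from about 0.325 to 0.775 m from the base axis. Payload 5.5 kg.
Tool frame: the origin (TCP) lies on the centre line of the jaws, within the pads' length; the fingertips stand 25 mm ahead of it and the grasp point (between the pads) lies 6 mm ahead of it; x points along the fingers, y is the direction in which the jaws open and shut, and the axes are right-handed (so a half turn about x gives the same grasp; the last joint's range is limited). The gripper opens to 85 mm and grips with 20 to 120 N. Pads are 22 mm wide; open, the fingers measure 114 mm over their backs; the gripper's body (76 mm by 85 mm) begins 54 mm behind the grasp point. The pads swing forward as they close: fully open they stand 13 mm farther back than shut.
Start: joints at [1.074, 0.091, 1.231, -0, 1.82, -0.057], TCP at [0.255, 0.543, 0.256] pointing down, gripper open.
Joint ranges: [-2.87, 2.87], [-0.86, 2.18], [0.17, 2.46], [-1.51, 4.65], [0.06, 2.69], [-2.65, 2.65]. Speed limits (rad/s): [2.57, 2.57, 3.01, 3.14, 3.14, 3.14].

INTERFACE

Orientations are given as a unit quaternion [w, x, y, z].
In Python, from rig import sense, vision, env gives the robot as it stands. The module is installed in compiled form; this text tells all that it offers.
- The arm moves only by the shell command python3 -m creep 'ROWS'. ROWS is JSON, a list of rows, each a list of 7 numbers: the shift along the tool's x, y, z in cm, then the turn, a rotation vector about the tool's x, y, z in rad, then the finger opening in cm, from 0 to 8.54. In form: [[dx, dy, dz, rx, ry, rz, claw], ...]. A call has 1 to 20 rows; each row is the pose to reach, as a shift and turn from the pose commanded when the call began, along the tool's axes at that moment; what a row does not reach only later rows make up. A row lasts 1/8 s, in which the tool goes at most 62.5 mm and 10.7 degrees, less where a joint would pass 70% of its speed; a pose out of reach is approached as far as the arm can. A call with a gripper value outside its range is refused whole. The fingers move at their own pace and stop on an object; the grip force is fixed at half the most. Time passes only in rows, so rows that repeat a pose let the fingers close. It gives the time, the measured TCP pose, the force and the opening at its end, in the units of the state.
- sense(): the state, without advancing time (a new reading comes with each control period).
- vision.grab_frame(name): name is "side" or "top" or "wrist"; returns (picture, depth): 384x512x3 uint8, red, green, blue; 384x512 float32, m along the optical axis (not along the pixel's ray), 0 where there is no reading.
- vision.camera_info(name): a dict with "mtx" (3x3 intrinsics, pixels), "origin" and "rotation" of the camera in the world; the wrist camera has in their place "hand_eye" (4x4, takes a point from camera to tool coordinates, whose origin is the TCP and whose axes are the tool frame's). Camera axes: x right, y down, z forward; pixel columns grow to the right and rows downward; lengths in m; the calibration is good to about 2 mm. A picture is of the moment at which its call begins: read the wrist's pose just before it. camera_info takes no time and is no camera call.
- env.finish_job(): hands the job in, once; it reports no verdict.
Trained networks look in the newest picture that a camera, given by its name, has taken for a name from the list of things; names that differ only in an ending like _2 or _b are one class to them, and where a whole thing is asked for, a point or a joint stands for the part that bears it (a point fixed in the world has none). Each returns a list of dicts, best first, with "conf" (0 to 1); they miss things now and then, are a little off and sometimes report something else, mostly with a low value. They report only what shows in the picture. A call takes as long as a camera call. They do not tell look-alikes from the thing itself.
- vision.look_for(camera, query): "position" ([x, y, z] in m, in world coordinates, good to about 4 mm: the middle of the surface that is visible of it).
- vision.silhouettes(camera, query): "pixels" (384x512 bool, what is visible of it).
The state is a dict: "time_s": time; "joint_positions": joint angles; "joint_velocities": joint speeds; "effort": joint torques, N m; "ee_pos": TCP position; "orientation": TCP orientation; "contact_force": force on the tool from outside, world axes, zero at the start; "torque": the same for the moment, N m; "finger_gap": finger opening in m.
Only numpy, scipy, OpenCV 4.12 (cv2) and the standard library are available. Lean on these libraries where they do the work, as an engineer would, in place of code of your own. Each camera call takes 0.05 s, during which the arm holds its last target.

## Working session

There is one attempt and no reset: what is moved stays moved. The work goes in short steps, Python scripts to look and compute and a shell command to move; the robot and the scene stay as the last step left them, time stands still between calls to the robot, and variables do not carry over. Pictures are saved under pics/ and viewed, and the job is handed in when it is done.

```bash
mkdir -p pics
python3 - <<'E'
from rig import sense, vision, env
import cv2, numpy as np
s=sense(); print({k:np.round(v,4).tolist() for k,v in s.items()})
for n in ("side","top"):
    p,d=vision.grab_frame(n); cv2.imwrite(f"pics/{n}0.png",p[:,:,::-1]); np.save(f"pics/{n}0.npy",d)
    i=vision.camera_info(n); print(n,{k:np.round(v,4).tolist() for k,v in i.items()})
    for q in ("left_window","left_grip","guard","press","plate","left_arm","left_clamp"):
        try: r=vision.look_for(n,q); print(q,[(np.round(x['position'],3).tolist(),round(x['conf'],2)) for x in r])
        except Exception as e: print(q,e)
print(sense()['time_s'])
E
```

```text
{'time_s': 0.0, 'joint_positions': [1.0743, 0.0919, 1.2319, 0.0, 1.8198, -0.0567], 'joint_velocities': [0.0007, -0.0002, -0.0002, -0.0005, -0.0011, 0.0008], 'effort': [-0.0009, -45.872, -41.8028, -0.0, 0.0113, 0.0], 'ee_pos': [0.2553, 0.5427, 0.2551], 'orientation': [0.6899, 0.1535, 0.6903, -0.1549], 'contact_force': [0.2322, -0.6204, -0.5732], 'torque': [0.0026, 0.0222, 0.0057], 'finger_gap': 0.0854}
side {'mtx': [[496.2841, 0.0, 250.4797], [0.0, 496.2841, 192.8222], [0.0, 0.0, 1.0]], 'origin': [-0.1418, -1.253, 0.9686], 'rotation': [-0.4752, 0.8481, -0.2047, 0.1141]}
left_window [([0.532, 0.009, 0.089], 0.78)]
left_grip []
guard [([0.534, 0.011, 0.09], 0.85)]
press [([0.622, 0.034, 0.081], 0.71)]
plate [([0.32, 0.129, 0.006], 0.9), ([0.424, -0.252, -0.001], 0.75), ([0.707, 0.054, 0.048], 0.55)]
left_arm []
left_clamp [([0.533, 0.009, 0.095], 0.49)]
top {'mtx': [[460.5759, 0.0, 255.3569], [0.0, 460.5759, 190.8355], [0.0, 0.0, 1.0]], 'origin': [0.4441, -0.0033, 1.5902], 'rotation': [0.0151, -0.6991, 0.7147, -0.016]}
left_window [([0.547, 0.066, 0.103], 0.63)]
left_grip []
guard [([0.549, 0.066, 0.104], 0.59)]
press [([0.625, 0.061, 0.061], 0.79)]
plate [([0.696, 0.039, 0.05], 0.92), ([0.724, -0.258, 0.002], 0.9), ([0.417, -0.261, 0.007], 0.61), ([0.328, 0.138, 0.005], 0.57)]
left_arm [([0.666, 0.134, 0.072], 0.52)]
left_clamp [([0.585, 0.138, 0.082], 0.41)]
0.8
```

View pics/side0.png

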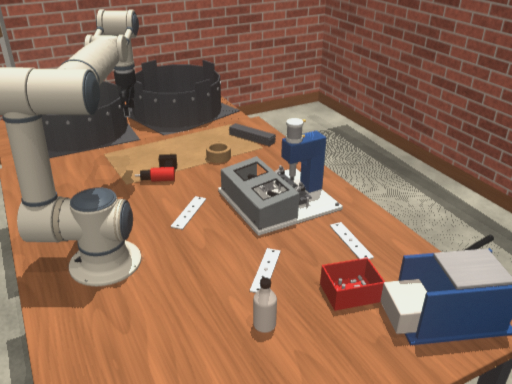

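View pics/top0.png

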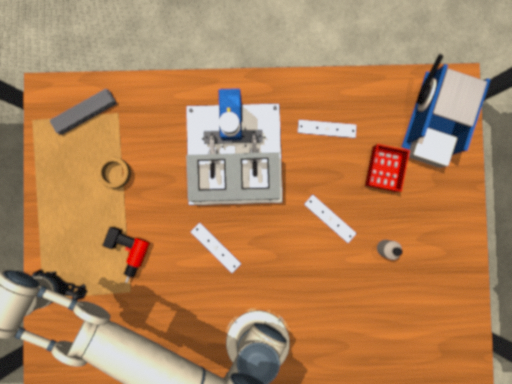

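The side view shows the guard at about (262,193). The top view shows its roof spanning (187,150) to (282,205), with windows near (211,173) and (256,172). I'll get a coarse pose from the top view first.

```bash
cat > h.py <<'E'
import numpy as np, cv2
from scipy.spatial.transform import Rotation as R
from rig import sense, vision, env
def rot(q): q=np.asarray(q,float); return R.from_quat([q[1],q[2],q[3],q[0]]).as_matrix() if q.shape==(4,) else q
def campose(n,s=None):
    i=vision.camera_info(n)
    if 'hand_eye' in i:
        s=s or sense(); T=np.eye(4); T[:3,:3]=rot(s['orientation']); T[:3,3]=s['ee_pos']; return np.array(i['mtx']),T@np.array(i['hand_eye'])
    T=np.eye(4); T[:3,:3]=rot(i['rotation']); T[:3,3]=i['origin']; return np.array(i['mtx']),T
def cloud(d,K,T):
    v,u=np.mgrid[:d.shape[0],:d.shape[1]]
    P=np.stack([(u-K[0,2])/K[0,0]*d,(v-K[1,2])/K[1,1]*d,d],-1)
    return P@T[:3,:3].T+T[:3,3]
def proj(P,K,T):
    p=(np.atleast_2d(P)-T[:3,3])@T[:3,:3]; q=p@K.T; return q[:,:2]/q[:,2:]
E
python3 - <<'E'
from h import *
p=cv2.imread('pics/top0.png'); d=np.load('pics/top0.npy')
K,T=campose('top'); W=cloud(d,K,T)
print("table z",np.median(W[230:260,300:320,2]), "bed",np.round(W[110:150:10,195],3).tolist())
# roof slope points: bed z 15mm
Z=W[...,2]
bed=(np.abs(Z-.015)<.006)&(W[...,0]>.45)&(W[...,0]<.9)&(np.abs(W[...,1])<.3)
roof=(Z>.085)&(Z<.12)&(W[...,0]>.4)&(W[...,0]<.72)&(np.abs(W[...,1]-.04)<.2)
n,l,st,c=cv2.connectedComponentsWithStats(roof.astype(np.uint8)); k=1+np.argmax(st[1:,4]); roof=l==k
cnt,_=cv2.findContours(roof.astype(np.uint8),cv2.RETR_EXTERNAL,2)
r=cv2.minAreaRect(np.float32(W[...,:2][roof])); print(st[k],r)
A=W[roof]; co=np.linalg.lstsq(np.c_[A[:,:2],np.ones(len(A))],A[:,2],rcond=None)[0]; print(co, np.degrees(np.arctan2(co[1],co[0])))
c=cv2.resize(p[85:220,170:300],None,fx=5,fy=4.4,interpolation=2); cv2.imwrite('pics/topcrop.png',c)
E
```

```text
table z -0.000709859240387356 bed [[0.797, 0.196, 0.013], [0.761, 0.196, 0.02], [0.727, 0.197, 0.018], [0.692, 0.197, 0.019]]
[ 186  152   95   49 2958] ((0.5592950582504272, 0.06473227590322495), (0.1504220813512802, 0.30023935437202454), 0.3381652534008026)
[ 0.12232408 -0.00136718  0.03544175] -0.6403498221459953
```

View pics/topcrop.png

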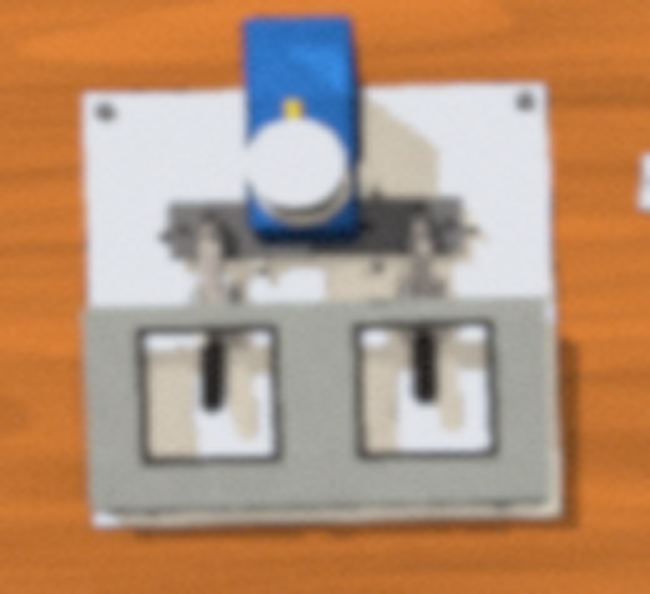

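Run:
```python
from h import *
s=sense(); Rt=rot(s['orientation']); print(np.round(Rt,3)); i=vision.camera_info('wrist'); print(np.round(i['hand_eye'],3).tolist(),np.round(i['mtx'],1).tolist())
for yaw in (0,90,180,-90):
    c,s_=np.cos(np.radians(yaw)),np.sin(np.radians(yaw))
    y=np.array([-s_,c,0]); x=np.array([0,0,-1.]); z=np.cross(x,y); Rd=np.stack([x,y,z],1)
    print(yaw,np.round(R.from_matrix(Rt.T@Rd).as_rotvec(),3))
print("shift cm to (0.46,0.065,0.30)",Rt.T@(np.array([.46,.065,.30])-s['ee_pos'])*100)
```

```text
[[ 0.     0.426  0.905]
 [ 0.     0.905 -0.426]
 [-1.     0.    -0.   ]]
[[-0.0, -0.26, 0.966, -0.117], [1.0, -0.0, -0.0, -0.001], [0.0, 0.966, 0.26, -0.067], [0.0, 0.0, 0.0, 1.0]] [[286.1, 0.0, 253.9], [0.0, 286.1, 186.9], [0.0, 0.0, 1.0]]
0 [-0.44 -0.   -0.  ]
90 [-2.011  0.    -0.   ]
180 [ 2.702 -0.     0.   ]
-90 [ 1.131 -0.    -0.   ]
shift cm to (0.46,0.065,0.30) [ -4.37227351 -34.53434433  38.85662938]
```

```bash
python3 -m creep '[[-4.5,-3,4,-0.1,0,0,0],[-4.5,-6,8,-0.2,0,0,0],[-4.5,-10,13,-0.3,0,0,0],[-4.5,-14,18,-0.4,0,0,0],[-4.5,-18,23,-0.44,0,0,0],[-4.5,-22,28,-0.44,0,0,0],[-4.5,-26,33.5,-0.44,0,0,0],[-4.5,-30,38.5,-0.44,0,0,0],[-4.5,-32.8,42.5,-0.44,0,0,0],[-4.5,-32.8,42.5,-0.44,0,0,0],[-4.5,-32.8,42.5,-0.44,0,0,0],[-4.5,-32.8,42.5,-0.44,0,0,0]]'
python3 - <<'E'
from h import *
s=sense(); print({k:np.round(v,4).tolist() for k,v in s.items()})
p,d=vision.grab_frame('wrist'); cv2.imwrite('pics/w1.png',p[:,:,::-1]); np.save('pics/w1.npy',d)
K,T=campose('wrist',s); np.savez('pics/w1c.npz',K=K,T=T)
for q in ("left_clamp","left_grip"):
    m=vision.silhouettes('wrist',q); print(q,[(round(x['conf'],2),int(x['pixels'].sum()),np.argwhere(x['pixels']).mean(0).round().tolist()) for x in m])
    print([(np.round(x['position'],3).tolist(),round(x['conf'],2)) for x in vision.look_for('wrist',q)])
E
```

```text
time_s: 2.3
ee_pos: [0.4999, 0.0665, 0.3016]
orientation: [0.707, -0.001, 0.707, 0.001]
contact_force: [0.3, -0.1, 0.0]
finger_gap: 0.0
{'time_s': 2.3, 'joint_positions': [0.0646, -0.1518, 1.3881, 0.0004, 1.9048, -1.5084], 'joint_velocities': [0.0081, -0.0023, 0.0002, -0.004, -0.0021, -0.0024], 'effort': [-0.5923, -34.3662, -41.2982, -0.0332, -0.0115, 0.0072], 'ee_pos': [0.4999, 0.0665, 0.3016], 'orientation': [0.7073, -0.0007, 0.7069, 0.0009], 'contact_force': [0.2524, -0.1422, 0.0131], 'torque': [-0.0606, -0.0032, 0.0123], 'finger_gap': 0.0}
left_clamp [(0.84, 548, [232.0, 307.0]), (0.39, 1145, [31.0, 500.0])]
[([0.584, 0.135, 0.081], 0.6)]
left_grip [(0.84, 534, [232.0, 307.0]), (0.19, 518, [234.0, 200.0])]
[([0.582, 0.135, 0.08], 0.65)]
```

View pics/w1.png

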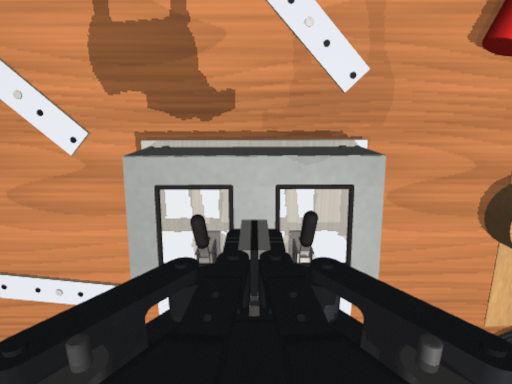

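The wrist view shows the guard upside down, with the operator side at the top. The left handle is at (307,232) and the right one at (200,234). The closed fingertips are at about (255,240). Next I'll fit the roof and windows, and check the gripper envelope.

Run:
```python
from h import *
d=np.load('pics/w1.npy'); c=np.load('pics/w1c.npz'); K,T=c['K'],c['T']; W=cloud(d,K,T); p=cv2.imread('pics/w1.png')
valid=d>0
roof=valid&(W[...,2]>.085)&(W[...,2]<.12)&(W[...,0]>.45)&(W[...,0]<.65)
A=W[roof]; print('roof ext',np.percentile(A,[.5,99.5],axis=0).round(4).tolist())
co=np.linalg.lstsq(np.c_[A[:,:2],np.ones(len(A))],A[:,2],rcond=None)[0]; print('plane',co.round(4))
# window edging: black pixels near the roof plane
g=p.max(2); 
# refined window edges: roof/edging transition -> use dark ring pixels, intersect ray with roof mid plane
def ray(u,v,co=co):
    r=np.stack([(u-K[0,2])/K[0,0],(v-K[1,2])/K[1,1],np.ones_like(u)],-1)@T[:3,:3].T; o=T[:3,3]
    n=np.array([co[0],co[1],-1]); t=-(n@o+co[2])/(r@n); return o+r*t[...,None]
for nm,(u0,u1) in {'L':(268,362),'R':(148,240)}.items():
    sub=g.astype(float)
    # vertical edge columns from rows 192..225
    prof=sub[195:215,u0:u1].mean(0); print(nm,'cols',[(u0+i,int(x)) for i,x in enumerate(prof) if x<110])
    prof=sub[178:200,(u0+u1)//2-20:(u0+u1)//2+20].mean(1); print('rows',[(178+i,int(x)) for i,x in enumerate(prof) if x<110])
# yaw from front edge of the roof & side edges
m=roof.astype(np.uint8)
for v in (165,180): 
    cs=np.where(m[v])[0]; print(v,cs.min(),cs.max(),W[v,cs.min()].round(4),W[v,cs.max()].round(4))
fr=[W[np.where(m[:,u])[0].min(),u] for u in range(140,372,4)]; fr=np.array(fr); k=np.polyfit(fr[:,1],fr[:,0],1); print('front edge x=a*y+b',k, 'at y=.065',np.polyval(k,.065))
# gripper cloud in tool frame
Pc=cloud(d,K,np.array(vision.camera_info('wrist')['hand_eye'])); G=Pc[valid&(W[...,2]>.2)]
for a in np.arange(-.09,.04,.01):
    q=G[(G[:,0]>=a)&(G[:,0]<a+.01)]
    if len(q): print(round(a,3),len(q),'y',q[:,1].min().round(3),q[:,1].max().round(3),'z',q[:,2].min().round(3),q[:,2].max().round(3))
```

```text
roof ext [[0.4824, -0.0831, 0.0864], [0.6228, 0.2153, 0.1129]]
plane [0.1125 0.0011 0.0412]
L cols [(276, 40), (277, 45), (278, 45), (279, 86), (348, 100), (349, 34), (350, 40), (351, 45), (352, 48)]
rows [(185, 51), (186, 44), (187, 46), (188, 71)]
R cols [(155, 94), (156, 47), (157, 45), (158, 42), (159, 37), (229, 66), (230, 43), (231, 46), (232, 42)]
rows [(185, 74), (186, 42), (187, 46), (188, 44)]
165 123 384 [ 0.4943 -0.083   0.0973] [0.4937 0.215  0.0972]
180 124 383 [ 0.5111 -0.0823  0.1007] [0.5107 0.2147 0.0999]
front edge x=a*y+b [-0.0056629  0.4830873] at y=.065 0.482719206962528
-0.08 5530 y -0.052 0.032 z -0.022 -0.011
-0.07 16012 y -0.061 0.062 z -0.022 -0.002
-0.06 10746 y -0.061 0.062 z -0.019 0.006
-0.05 7416 y -0.053 0.052 z -0.019 0.007
-0.04 5011 y -0.046 0.045 z -0.018 0.008
-0.03 3314 y -0.038 0.038 z -0.016 0.011
-0.02 991 y -0.03 0.028 z -0.015 0.01
-0.01 453 y -0.014 0.013 z -0.013 -0.008
-0.0 524 y -0.014 0.013 z -0.013 -0.007
0.01 365 y -0.014 0.013 z -0.013 -0.008
0.02 34 y -0.007 0.006 z -0.012 -0.011
```

Both views agree: press origin is about (0.613, 0.065), yaw about 0.3°. Before entering a window, I'll move above the left one and measure there.

```bash
python3 -m creep '[[2,3,3,0,0,0,0],[6,6,6,0,0,0,0],[11,6.85,7.5,0,0,0,0],[14,6.85,7.5,0,0,0,0],[14,6.85,7.5,0,0,0,0],[14,6.85,7.5,0,0,0,0]]'
python3 - <<'E'
from h import *
s=sense()
p,d=vision.grab_frame('wrist'); K,T=campose('wrist',s)
print(np.round(rot(s['orientation']),4))
O=np.array([.6133,.0653,0]); yw=.0057; M=np.array([[np.cos(yw),-np.sin(yw),0],[np.sin(yw),np.cos(yw),0],[0,0,1]])
p=np.ascontiguousarray(p[:,:,::-1])
cv2.imwrite('pics/w2raw.png',p)
def dr(P,col):
    q=proj(np.array(P)@M.T+O,K,T).round().astype(int); cv2.polylines(p,[q.reshape(-1,1,2)],True,col,1)
for sy in (1,-1):
    w=[(-.047+a*.045,sy*.07+b*.04,.104+a*.006) for a,b in((-1,-1),(-1,1),(1,1),(1,-1))]; dr(w,(0,255,0))
    dr([(-.035,sy*.07,.094),(-.049,sy*.07,.066)],(255,0,255))
dr([(-.13,.15,.094),(-.13,-.15,.094),(.02,-.15,.114),(.02,.15,.114)],(0,0,255))
cv2.imwrite('pics/w2.png',p)
q,dd=vision.grab_frame('side'); cv2.imwrite('pics/s2.png',cv2.resize(q[110:260,180:360,::-1],None,fx=4,fy=4))
E
```

```text
time_s: 3.3
ee_pos: [0.5758, 0.1339, 0.1633]
orientation: [0.708, 0.0, 0.706, 0.0]
contact_force: [0.4, 0.0, 1.2]
finger_gap: 0.0002
[[ 2.4e-03 -4.0e-04  1.0e+00]
 [ 4.0e-04  1.0e+00  4.0e-04]
 [-1.0e+00  4.0e-04  2.4e-03]]
```

View pics/w2.png

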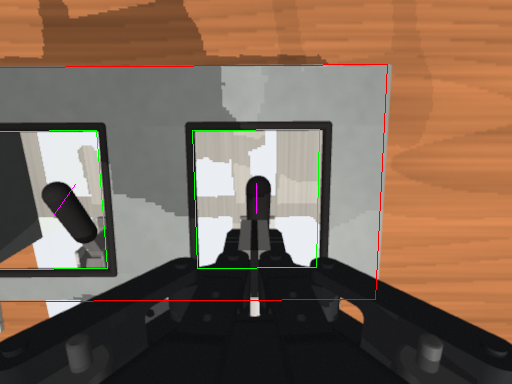

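View pics/s2.png

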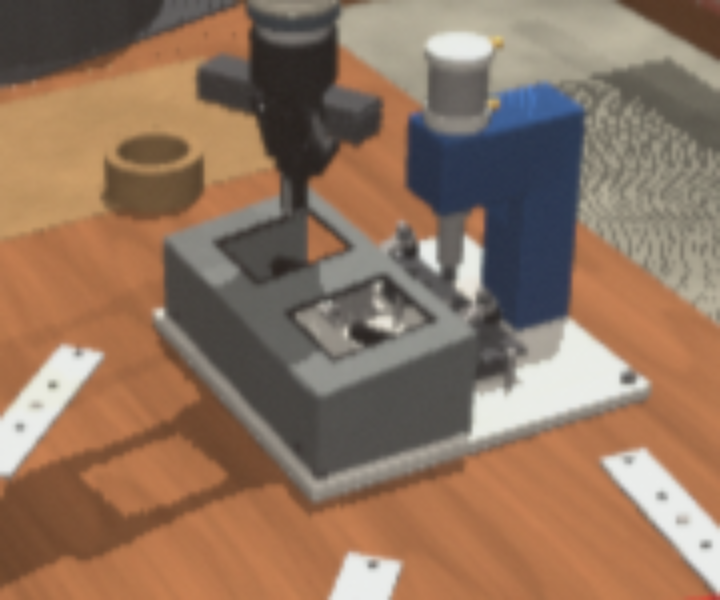

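The projected model matches the window edges, with the left window about 1 mm more to +y, and the fingers are centred over the left handle at (258,195). Now I'll descend gently.

```bash
python3 -m creep '[[0,0.1,0,0,0,0,0],[1.2,0.1,0,0,0,0,0],[2.4,0.1,0,0,0,0,0],[3.4,0.1,0,0,0,0,0],[4.2,0.1,0,0,0,0,0],[4.8,0.1,0,0,0,0,0],[5.4,0.1,0,0,0,0,0],[5.4,0.1,0,0,0,0,0]]'
```

```text
time_s: 4.4
ee_pos: [0.5757, 0.1348, 0.1078]
orientation: [0.708, 0.0, 0.707, 0.0]
contact_force: [0.2, 1.0, 2.4]
finger_gap: 0.0001
```

```bash
python3 -m creep '[[0.4,0.1,0,0,0,0,0],[0.8,0.1,0,0,0,0,0],[1.2,0.1,0,0,0,0,0],[1.5,0.1,0,0,0,0,0],[1.5,0.1,0,0,0,0,0]]'
```

```text
time_s: 5.03
ee_pos: [0.5752, 0.1358, 0.0932]
orientation: [0.707, -0.0, 0.707, 0.0]
contact_force: [-2.8, -0.3, 5.7]
finger_gap: 0.0002
```

Run:
```python
from h import *
s=sense()
p,d=vision.grab_frame('wrist'); cv2.imwrite('pics/w3.png',p[:,:,::-1])
q,dd=vision.grab_frame('side'); cv2.imwrite('pics/s3.png',cv2.resize(q[110:260,180:360,::-1],None,fx=4,fy=4))
print(s['contact_force'])
```

```text
[-2.82875409 -0.30881217  5.72143307]
```

View pics/w3.png

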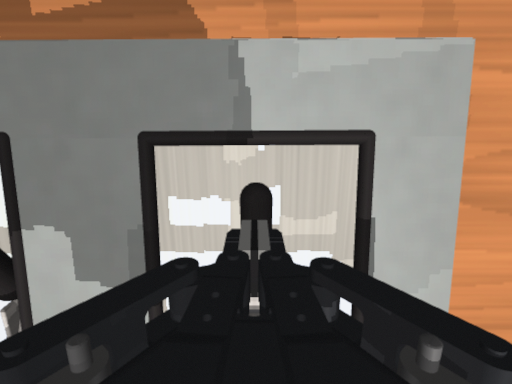

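View pics/s3.png

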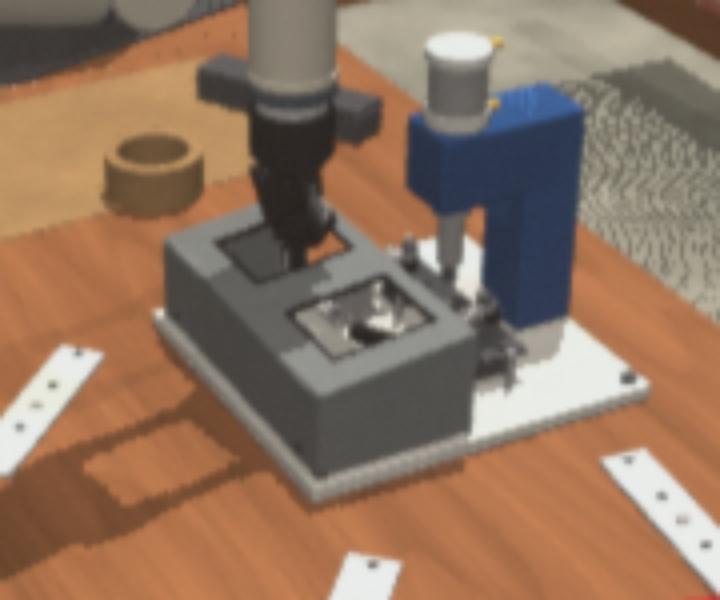

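The fingers are on the grip at (256,200), well inside the edging, and the force is 6 N. I'll press on in small steps until it meets the stop.

```bash
python3 -m creep '[[0.15,0,0,0,0,0,0],[0.3,0,0,0,0,0,0],[0.3,0,0,0,0,0,0]]'
```

```text
time_s: 5.5
ee_pos: [0.575, 0.1358, 0.0908]
orientation: [0.707, -0.0, 0.707, 0.0]
contact_force: [-5.6, -0.6, 8.5]
finger_gap: -0.0004
```

```bash
python3 -m creep '[[0.1,0,0,0,0,0,0],[0.2,0,0,0,0,0,0],[0.2,0,0,0,0,0,0]]'
```

```text
time_s: 5.88
ee_pos: [0.5749, 0.1358, 0.09]
orientation: [0.707, -0.0, 0.707, 0.0]
contact_force: [-9.9, -0.8, 14.7]
finger_gap: 0.0004
```

```bash
python3 -m creep '[[0.1,0,0,0,0,0,0],[0.2,0,0,0,0,0,0],[0.2,0,0,0,0,0,0]]'
```

```text
time_s: 6.25
ee_pos: [0.5749, 0.1359, 0.0898]
orientation: [0.707, -0.0, 0.707, 0.0]
contact_force: [-12.5, -1.3, 22.9]
finger_gap: -0.0002
```

Contact is now stiff and the tip is at about 0.065, which is where the shut position should be. I'll withdraw and look.

```bash
python3 -m creep '[[-0.6,0,0,0,0,0,0],[-1.5,0,0,0,0,0,0],[-3,0,0,0,0,0,0],[-5,0,0,0,0,0,0],[-8,0,0,0,0,0,0],[-8,0,-1.5,0,0,0,0],[-8,0,-3,0,0,0,0],[-8,0,-3,0,0,0,0]]'
python3 - <<'E'
from h import *
s=sense()
p,d=vision.grab_frame('wrist'); K,T=campose('wrist',s); W=cloud(d,K,T)
O=np.array([.6133,.0653,0])
p=np.ascontiguousarray(p[:,:,::-1])
g=p.max(2)
m=vision.silhouettes('wrist','left_grip')
for x in m:
    P=W[x['pixels']]-O; print(x['conf'],len(P),np.percentile(P,[5,50,95],axis=0).round(3).tolist())
M_=(W[...,2]>.045)&(W[...,2]<.1)&(g<60)&(abs(W[...,1]-.135)<.012)&(W[...,0]>.53)
Q=W[M_]-O
for x in np.arange(-.08,-.0,.005):
    q=Q[(Q[:,0]>=x)&(Q[:,0]<x+.005)]
    if len(q)>3: print(round(x,3),len(q),q[:,2].max().round(4))
cv2.imwrite('pics/w4.png',p)
q,dd=vision.grab_frame('side'); cv2.imwrite('pics/s4.png',cv2.resize(q[110:260,180:360,::-1],None,fx=4,fy=4))
E
```

```text
time_s: 7.25
ee_pos: [0.5453, 0.1358, 0.1668]
orientation: [0.708, -0.0, 0.706, 0.0]
contact_force: [-0.2, -0.3, 0.3]
finger_gap: 0.0003
0.74 494 [[-0.067, 0.063, 0.059], [-0.059, 0.071, 0.064], [-0.05, 0.079, 0.067]]
0.71 63275 [[-0.133, -0.146, 0.014], [-0.075, 0.009, 0.097], [0.012, 0.139, 0.108]]
0.23 44099 [[-0.129, -0.146, 0.034], [-0.096, 0.011, 0.099], [0.001, 0.142, 0.111]]
-0.07 55 0.0648
-0.065 123 0.0675
-0.06 114 0.0679
-0.055 107 0.0672
-0.05 30 0.0666
```

View pics/w4.png

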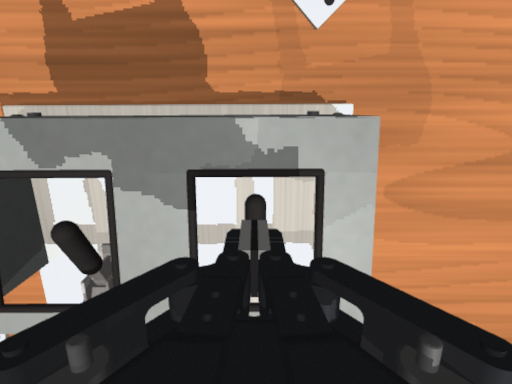

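View pics/s4.png

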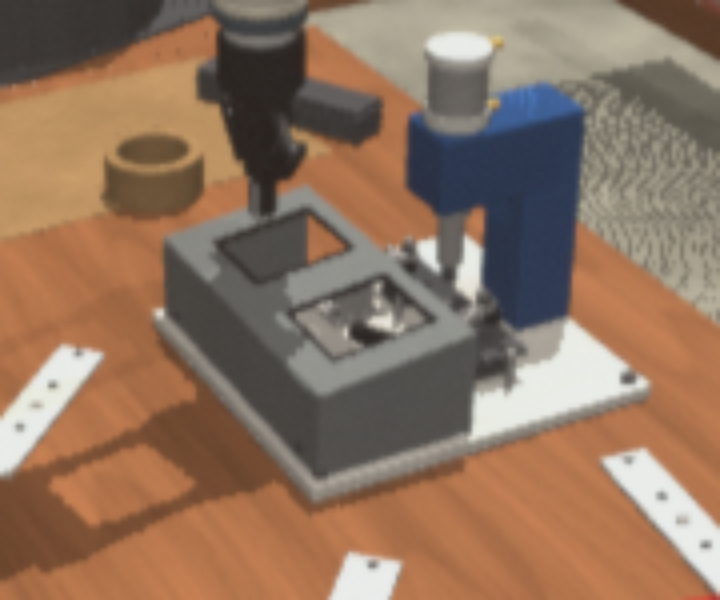

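The left handle now lies flat: its top is at 0.067–0.068 m and its end at x −0.069, which is the shut position. On to the right window.

```bash
python3 -m creep '[[-0.3,-3,1,0,0,0,0],[-0.3,-7,2,0,0,0,0],[-0.3,-11,3,0,0,0,0],[-0.3,-14,3,0,0,0,0],[-0.3,-14,3,0,0,0,0],[-0.3,-14,3,0,0,0,0]]'
python3 - <<'E'
from h import *
p,d=vision.grab_frame('wrist'); cv2.imwrite('pics/w5.png',p[:,:,::-1])
print(sense()['ee_pos'])
E
```

```text
time_s: 8.15
ee_pos: [0.5756, -0.0039, 0.1682]
orientation: [0.707, 0.0, 0.707, 0.0]
contact_force: [-0.5, -0.3, 0.2]
finger_gap: 0.0001
[ 0.57553877 -0.00355525  0.16822989]
```

View pics/w5.png

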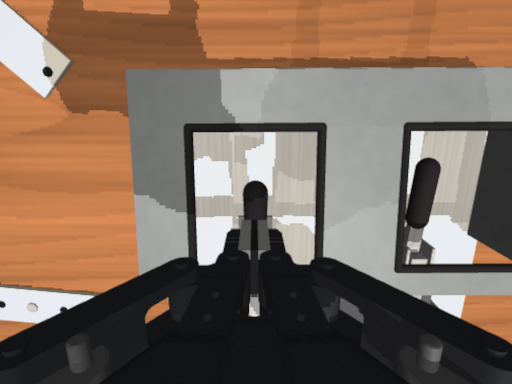

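The right handle at (255,200) is directly under the fingers and centred in the window (193–318). Descending.

```bash
python3 -m creep '[[1.2,0,0,0,0,0,0],[2.4,0,0,0,0,0,0],[3.6,0,0,0,0,0,0],[4.6,0,0,0,0,0,0],[5.2,0,0,0,0,0,0],[5.8,0,0,0,0,0,0],[6.2,0,0,0,0,0,0],[6.6,0,0,0,0,0,0],[7.0,0,0,0,0,0,0],[7.0,0,0,0,0,0,0]]'
```

```text
time_s: 9.45
ee_pos: [0.5754, -0.0043, 0.0987]
orientation: [0.707, -0.0, 0.707, 0.0]
contact_force: [-1.1, -0.4, 4.1]
finger_gap: -0.0003
```

```bash
python3 -m creep '[[0.3,0,0,0,0,0,0],[0.6,0,0,0,0,0,0],[0.8,0,0,0,0,0,0],[1.0,0,0,0,0,0,0],[1.0,0,0,0,0,0,0]]'
```

```text
time_s: 10.07
ee_pos: [0.5751, -0.0043, 0.0901]
orientation: [0.707, -0.0, 0.707, 0.0]
contact_force: [-7.3, 0.2, 11.5]
finger_gap: 0.0003
```

```bash
python3 -m creep '[[0.1,0,0,0,0,0,0],[0.2,0,0,0,0,0,0],[0.3,0,0,0,0,0,0],[0.3,0,0,0,0,0,0]]'
```

```text
time_s: 10.58
ee_pos: [0.5751, -0.0043, 0.0898]
orientation: [0.708, -0.0, 0.707, 0.0]
contact_force: [-13.2, 0.3, 23.0]
finger_gap: 0.0001
```

The height (0.0898) and force (23 N) match the left clamp at its stop. I'll withdraw to a viewing pose above and towards the robot.

```bash
python3 -m creep '[[-0.6,0,0,0,0,0,0],[-1.5,0,0,0,0,0,0],[-3,0,0,0,0,0,0],[-5,0,0,0,0,0,0],[-8,0,0,0,0,0,0],[-12,3,-3,0,0,0,0],[-16,7,-7,0,0,0,0],[-20,7,-11,0,0,0,0],[-21,7,-14,0,0,0,0],[-21,7,-14,0,0,0,0],[-21,7,-14,0,0,0,0]]'
python3 - <<'E'
from h import *
s=sense()
p,d=vision.grab_frame('wrist'); K,T=campose('wrist',s); W=cloud(d,K,T)
O=np.array([.6133,.0653,0]); g=p.max(2)
cv2.imwrite('pics/w6.png',p[:,:,::-1])
for y0 in (.136,-.004):
    M_=(W[...,2]>.045)&(W[...,2]<.1)&(g<60)&(abs(W[...,1]-y0)<.012)&(W[...,0]>.53)&(W[...,0]<.6)
    Q=W[M_]-O; print(y0)
    for x in np.arange(-.08,-.0,.01):
        q=Q[(Q[:,0]>=x)&(Q[:,0]<x+.01)]
        if len(q)>3: print(round(x,3),len(q),q[:,2].max().round(4))
a,d0=vision.grab_frame('top'); b=cv2.imread('pics/top0.png')[:,:,::-1]
o=np.hstack([cv2.resize(x[90:215,175:295,::-1],(400,416),interpolation=2) for x in (b,a)]); cv2.imwrite('pics/t6.png',o)
Kt,Tt=campose('top'); 
for dd in (np.load('pics/top0.npy'),d0):
    Wt=cloud(dd,Kt,Tt)-O
    for sy in (1,-1):
        m=(abs(Wt[...,1]-sy*.07)<.006)&(Wt[...,0]>.06)&(Wt[...,0]<.1); print(sy,'arm z',np.median(Wt[m][:,2]).round(4), 'plate',np.median(Wt[(abs(Wt[...,1]-sy*.088)<.006)&(abs(Wt[...,0]-.085)<.012)][:,2]).round(4))
q,_=vision.grab_frame('side'); cv2.imwrite('pics/s6.png',cv2.resize(q[110:260,180:360,::-1],None,fx=4,fy=4))
cv2.imwrite('pics/s6full.png',q[:,:,::-1])
E
```

```text
time_s: 11.95
ee_pos: [0.4357, 0.0656, 0.2954]
orientation: [0.707, -0.0, 0.707, 0.0]
contact_force: [-0.1, -0.7, 0.1]
finger_gap: 0.0005
0.136
-0.07 74 0.0673
-0.06 78 0.067
-0.05 62 0.0664
-0.004
-0.07 68 0.0667
-0.06 76 0.0675
-0.05 74 0.0663
1 arm z 0.0789 plate 0.0453
-1 arm z 0.0858 plate 0.0448
1 arm z 0.0672 plate 0.0435
-1 arm z 0.0675 plate 0.045
```

View pics/w6.png

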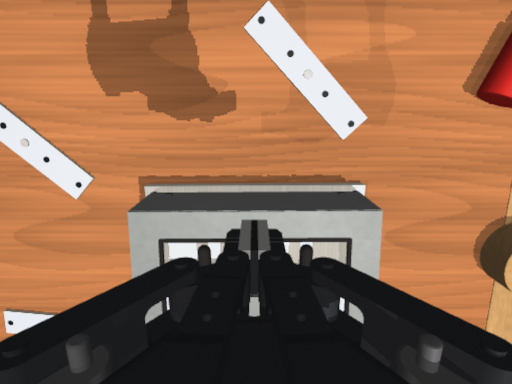

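View pics/t6.png

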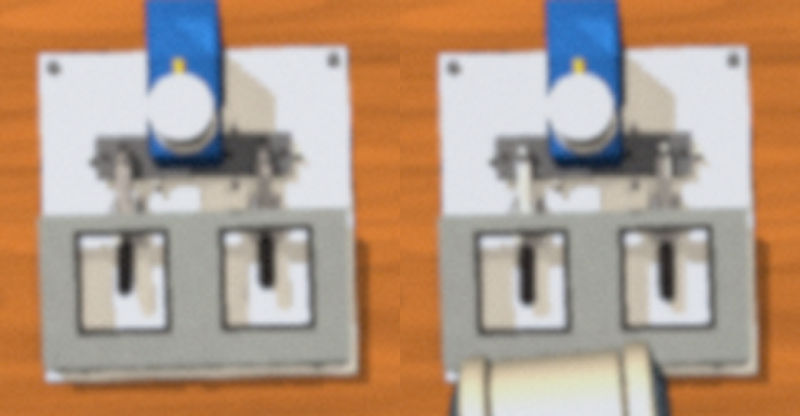

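View pics/s6.png

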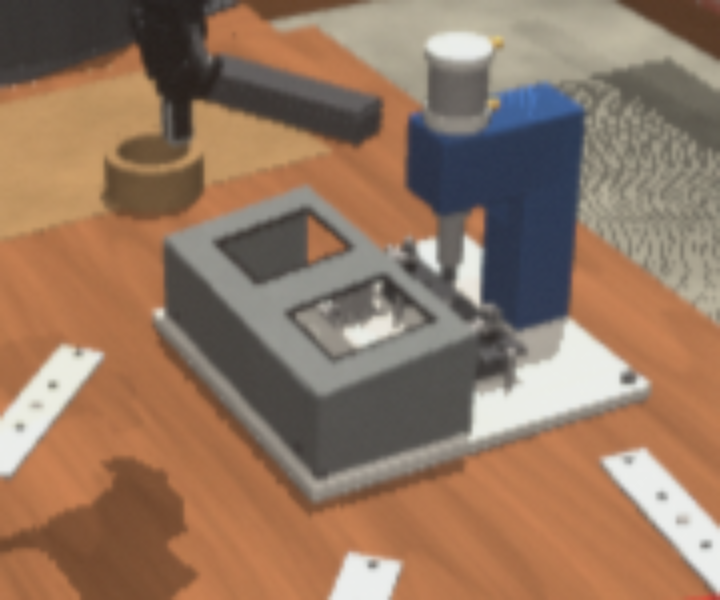

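The pictures show both handles flat and symmetric, both arms down, the plate in place and the hand clear. Handing in.

Run:
```python
from rig import sense, env
print(env.finish_job(), sense()['time_s'])
```

```text
the job is handed in; nothing more can be done
the job is handed in; nothing more can be done
```

I pressed both clamp handles down through their windows with closed fingers until they locked, left first, then right. I then withdrew the hand above and in front of the guard and handed the job in at about 12 s.

- **At the stop:** Both clamps met a stiff stop with the TCP at 0.0898 m and about 23 N on the tool. That was the highest force I read.
- **Handles:** In the final wrist picture the grip tops at the pressing point read 0.0664 m (left) and 0.0663 m (right), against 0.066 m when shut.
- **Arms:** In the top view they came down to 0.067 m (left) and 0.068 m (right), from 0.079 and 0.086 m.
- **Plate:** It still lies in its nest. Its height reads 45 mm on both sides before, and 43.5 and 45 mm after, which is within the camera noise.
- **Guard:** I saw no contact in the pictures or the forces, but I had no separate check for it.
- **Other things on the bench:** The views I looked at show nothing moved. I did not check the bin, the bottle and the driver separately.

No check failed. The top and wrist views differed by 1 to 2 mm on the press position, and I centred on the handle seen from the wrist.

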